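# Bring the tyre valve to twelve o'clock

## Task

The small wheel in the blue bench stand is to be pumped up next: turn it by pushing its spokes with the fingertips, one after the other, until the red-capped valve stands straight up at twelve o'clock, right under the stand's yellow pointer, and leave it there at rest. Push gently, do not grip the wheel, and do not shift or lift the stand or disturb the loose things on the bench.

Things in the scene. Friction and masses are not known exactly. Their poses are not given: they have to be found in the camera images.
- stand: Blue steel stand, loose, 6 kg, 280 x 390 mm. Origin on the bench under the axle; x away from the robot, y left, z up. The wheel leans back 40 degrees: in the stand's frame the axle direction, from the wheel's front to the robot, is (-0.766, 0, 0.643), and twelve o'clock from the axle is (0.643, 0, 0.766). Side plates and legs at y = -180 and +180 mm.
- front_bar (a point): Middle of the flat blue bar, 26 mm broad, 8 mm thick, that crosses the whole front of the wheel along the stand's y through three and nine o'clock, 45 mm in front of the wheel's middle plane (a like one behind). Fingers in the wheel cannot pass from its upper to its lower half.
- pointer (a point): Yellow tip of the fixed pointer, at twelve o'clock just outside the tyre, in the wheel's middle plane, 156 mm from the axle. Its arm rises behind the wheel to 185 mm from the axle.
- axle (a point): Centre of the wheel in its middle plane, 175 mm above the bench. Tyre 300 mm across, 36 mm thick; rim inside at radius 111 mm; hub radius 34 mm. Five straight white spokes from hub to rim, 14 mm wide in the wheel's plane, 22 mm deep along the axle, centred in the middle plane, 72 degrees apart; the gaps are open right through.
- wheel (a joint): Turn in rad: 0 (or a full turn) = valve at twelve o'clock; grows counterclockwise as the robot sees it (twelve o'clock towards the left, +y); pi = valve at the bottom. Turns either way, over a full turn. Stiff greased bearing: about 0.22 N m (3 N at radius 70 mm); stays where left, does not coast. Spokes lie 36, 108, 180, 252 and 324 degrees from the valve.
- valve (a point): Free end of the red-capped valve stem, in the wheel's middle plane, 94 mm from the axle; the stem is 20 mm long, up to 10 mm thick, and runs inward from the rim, midway between two spokes.
- patch_tin: Bystander: green patch tin 71 x 108 x 28 mm, loose, origin at its underside.
- blue_lever: Bystander: blue tyre lever 117 mm long, loose, origin at its underside.
- yellow_lever: Bystander: yellow tyre lever 117 mm long, loose, origin at its underside.
- spanner: Bystander: open-ended spanner 186 mm long, loose, origin at its underside.
- grease_tub: Bystander: grease tub with blue lid, 73 mm across, 57 mm high, loose, origin at its underside.
- lock_ring: Bystander: steel ring 44 mm across, 19 mm high, loose, on the bench in front of the wheel between the stand's legs, left; origin at its underside.
- axle_cone: Bystander: steel cone 39 mm across, 22 mm high, loose, on the bench in front of the wheel between the stand's legs, right; origin at its underside.

How it is judged (in metres and radians):
At the end, for the whole second after the job is handed in: The valve's free end is at the top of the wheel, within 12.5 mm sideways of the stand's middle (about 7.5 degrees of twelve o'clock), the wheel at rest, the stand upright and within 30 mm of where it stood (y of valve in the frame of stand between -0.0125 and 0.0125 m and z of valve in the frame of stand above 0.2 m and velocity of joint wheel between -0.05 and 0.05 rad/s and distance of stand from where it was at the start of the episode below 0.03 m and angle between stand's own z axis and vertical below 0.04 rad); the robot touches nothing.
It fails at once if the wheel is gripped or pushed hard (over 40 N between fingers and wheel) (contact force between the fingers and wheel above 40 N).
It fails at once if the stand is shifted by more than 30 mm, lifted or tipped (distance of stand from where it was at the start of the episode above 0.03 m or height (world z) of stand above 0.015 m or angle between stand's own z axis and vertical above 0.1 rad).
It fails at once if a loose thing on the bench is disturbed (moved by more than 30 mm): the green patch tin, the blue tyre lever, the yellow tyre lever, the spanner, the grease tub, the lock ring, the axle cone (distance of any of patch_tin, blue_lever, yellow_lever, spanner, grease_tub, lock_ring, axle_cone from where it was at the start of the episode above 0.03 m).
It also fails if it takes over 64 s, if anything falls off the work surface, if the arm or the gripper's body presses on something with over 40 N, if the wrist force passes 120 N, or if a joint passes its speed limit or range.

## Robot

A 6-joint arm with a two-finger parallel gripper is mounted at the origin on a cart in front of the work surface, level with it; the furniture and walls round the work are solid. World frame = base frame: x ahead of the robot, y to its left, z up, the work surface at z = 0. Lengths are in m, angles in degrees, forces in N, time in s.
With the tool pointing down it reaches from about 0.35 to 0.875 m from the base axis. Payload 4.2 kg.
Tool frame: the origin (TCP) lies midway between the tips of the shut fingers; the grasp point (between the pads) lies 19 mm behind it (r.pinch_z is the distance from the TCP to the grasp point, in m); z points along the fingers, y is the line along which they close (so a half turn about z gives the same grasp; the last joint's range is limited). The gripper opens to 87 mm and grips with 3 to 60 N. Pads are 19 mm wide; open, the fingers measure 117 mm over their backs; the gripper's body (75 mm by 190 mm) begins 51 mm behind the grasp point.
Start: joints at [83.4, 22.042, 0.453, 0, -68.411, -14.817], TCP at [0.228, 0.582, 0.223] pointing down, gripper open.
Joint ranges: [-179.83, 179.83], [-69.29, 118.12], [-61.27, 80.66], [-181.25, 117.63], [-171.15, -9.14], [-177.46, 177.46]. Speed limits (degrees/s): [159.86, 159.86, 180, 180, 180, 180].

## Interface

Orientations are given as a 3x3 rotation matrix whose columns are the frame's x, y, z axes.
In Python, from station import r, imaging, models gives the robot as it stands. The module is installed in compiled form; this text tells all that it offers.
- The arm moves only by the tool apply_moves, never from a script. Its argument "moves" is a list of rows, each a list of 2 entries, a list of its own where there are three numbers: the shift along the tool's x, y, z in m, then the turn about the tool's z in degrees. A call has 1 to 5 rows; each row shifts and turns the commanded pose from where the row before left it, along the tool's axes as they then stand; what a row does not reach is not made up. A row lasts 1/12 s, in which the tool goes at most 41.7 mm and 7.16 degrees, less where a joint would pass 70% of its speed; a pose out of reach is approached as far as the arm can. A call is refused whole if a number of a shift passes 0.0417 or a number of a turn 7.16, either way. A call with a gripper value outside its range is refused whole. "hand" is the finger opening in m, from 0 to 0.087, set as the call begins (left out, the last holds). The fingers move at their own pace and stop on an object; the grip force is fixed at half the most. Time passes only in rows, so rows that do not move let the fingers close. It gives the time, the measured TCP pose, the force, the opening and the grip force at its end, in the units of the state.
- r.sense(): the state, without advancing time (a new reading comes with each control period).
- imaging.capture(name): name is "scene" or "top"; returns a dict with "frame" (400x640x3 uint8, blue, green, red), "intrinsics" (3x3 intrinsics, pixels), "dist" ([k1, k2, p1, p2, k3] as OpenCV has them; the pictures are not rectified), "eye" and "orientation" of the camera in the world. Camera axes: x right, y down, z forward; pixel columns grow to the right and rows downward; lengths in m; the calibration is good to about 2 mm. A picture is of the moment at which its call begins. There is no depth.
- r.finish_job(): hands the job in; it is judged then, once.
Trained networks look in a picture, given as the dict that the camera call returned (one of the last four; its "shot" number tells which), for a name from the list of things; names that differ only in an ending like _2 or _b are one class to them, and where a whole thing is asked for, a point or a joint stands for the part that bears it (a point fixed in the world has none). Each returns a list of dicts, best first, with "confidence" (0 to 1); they miss things now and then, are a little off and sometimes report something else, mostly with a low value. They report only what shows in the picture. A call takes as long as a camera call.
- models.cut_out(picture, target): "region" (400x640 bool, what is visible of it) and "extent" ([left, top, width, height] as shares, 0 to 1, of the picture: columns of its width, rows of its height, round what is visible of it).
- models.place_of(picture, target): "at" ([column, row] as shares, 0 to 1, of the picture: columns of its width, rows of its height: a listed point, or the origin of a listed thing).
The state is a dict: "time_s": time; "joints": joint angles; "joint_velocities": joint speeds; "effort": joint torques, N m; "tcp_pos": TCP position; "ee_rot": TCP orientation; "wrist_force": force on the tool from outside, world axes, zero at the start; "moment": the same for the moment, N m; "gripper_width": opening from 0.0 (shut) to 1.0 (fully open); "gripper_force": force on a finger pad.
Only numpy, scipy, OpenCV 4.12 (cv2) and the standard library are available. Lean on these libraries where they do the work, as an engineer would, in place of code of your own. Each camera call takes 0.05 s, during which the arm holds its last target. There are 200 camera calls.

## Working session

There is one attempt and no reset: what is moved stays moved. The work goes in short steps, Python scripts to look and compute and a tool call to move; the robot and the scene stay as the last step left them, time stands still between calls to the robot, and variables do not carry over. Pictures are saved under pics/ and viewed, at most 10 in all, crops included, and the job is handed in when it is done.

Besides the shell and the picture viewer there is one more tool, called after "Emit:" by a JSON object that holds its "api" and its "payload", one argument or row to a line. apply_moves: Moves the arm, as the interface text tells. Its arguments: {"type":"object","properties":{"moves":{"type":"array"},"hand":{"type":"number"}},"required":["moves"]}

```bash
mkdir -p pics; cat > h.py <<'E'
import numpy as np, cv2
from station import r, imaging, models
def px(pic,at):
    return np.array([at[0]*640,at[1]*400])
def ray(pic,p):
    n=cv2.undistortPoints(np.array([[p]],float),np.array(pic["intrinsics"],float),np.array(pic["dist"],float))[0,0]
    d=np.array(pic["orientation"])@np.array([n[0],n[1],1.]); return np.array(pic["eye"]),d/np.linalg.norm(d)
def proj(pic,P):
    R=np.array(pic["orientation"]);t=-R.T@np.array(pic["eye"])
    return cv2.projectPoints(np.array(P,float).reshape(-1,1,3),cv2.Rodrigues(R.T)[0],t,np.array(pic["intrinsics"],float),np.array(pic["dist"],float))[0][:,0]
def tri(rs):
    A=0;b=0
    for e,d in rs:
        M=np.eye(3)-np.outer(d,d);A=A+M;b=b+M@e
    x=np.linalg.solve(A,b);return x,[np.linalg.norm((np.eye(3)-np.outer(d,d))@(x-e)) for e,d in rs]
E
python3 - <<'E'
from h import *
s=r.sense();print(s["time_s"],s["tcp_pos"],s["ee_rot"],s["wrist_force"])
P={n:imaging.capture(n) for n in("scene","top")}
for n in P: cv2.imwrite(f"pics/{n}0.png",P[n]["frame"]); print(n,P[n]["eye"],np.round(P[n]["orientation"],2).tolist())
for t in["stand","front_bar","pointer","axle","valve","lock_ring","axle_cone","grease_tub","patch_tin","spanner","blue_lever","yellow_lever"]:
    rs=[]
    for n in P:
        o=models.place_of(P[n],t)
        if o:
            p=px(P[n],o[0]["at"]);rs.append(ray(P[n],p));print(t,n,p.round(1),round(o[0]["confidence"],2),end=' ')
    if len(rs)==2: x,e=tri(rs);print(x.round(4),np.round(e,4))
    else: print()
E
```

```text
0.0 [0.22797689 0.5812844  0.22143905] [[ 9.30885986e-01 -3.65309128e-01 -7.22889469e-04]
 [-3.65309830e-01 -9.30883598e-01 -2.11084531e-03]
 [ 9.81851083e-05  2.22903495e-03 -9.99997511e-01]] [ 0.82386444 -0.21931392  0.28133456]
scene [-0.05882043 -0.95071811  0.9285954 ] [[0.86, -0.27, 0.44], [-0.52, -0.47, 0.72], [0.02, -0.84, -0.54]]
top [0.27430752 0.00195016 1.68856165] [[-0.01, -0.98, 0.18], [-1.0, 0.02, 0.02], [-0.02, -0.18, -0.98]]
stand scene [315.5 247.9] 0.79 stand top [317.5 214.4] 0.72 [0.5386 0.0257 0.0055] [0.0031 0.0031]
front_bar scene [311.9 198.7] 0.7 front_bar top [317.6 213.2] 0.89 [0.5144 0.0205 0.2128] [0.0068 0.0068]
pointer scene [350.5 169.2] 0.7 pointer top [317.7 176.5] 0.59 [0.6475 0.0154 0.2825] [0.01 0.01]
axle scene [318.4 204.7] 0.91 axle top [320.6 205. ] 0.97 [0.5436 0.0123 0.1874] [0.0018 0.0018]
valve scene [308.7 231.7] 0.71 valve top [325.  221.6] 0.62 [ 0.4915 -0.0069  0.1125] [0.0036 0.0036]
lock_ring scene [282.8 246.2] 0.51 lock_ring top [300.9 234. ] 0.5 [ 0.4529  0.1012 -0.0053] [0.003 0.003]
axle_cone scene [307.5 272.1] 0.45 axle_cone top [425.3 181.5] 0.7 [ 0.4605 -0.3349  0.2912] [0.1497 0.1497]
grease_tub scene [449.9 330.8] 0.56 grease_tub top [429.4 180.5] 0.63 [ 0.6768 -0.4753  0.0101] [0.0053 0.0053]
patch_tin scene [254.1 194.4] 0.82 patch_tin top [224.7 220.3] 0.8 [0.5103 0.4468 0.0017] [0.0061 0.0061]
spanner scene [402.5 347.7] 0.82 spanner top [420.9 216. ] 0.64 [ 0.5276 -0.4381 -0.0065] [0.0054 0.0054]
blue_lever scene [276.4 188.4] 0.57 blue_lever top [302.6 235.1] 0.6 [0.4246 0.0792 0.2462] [0.0051 0.0051]
yellow_lever scene [224.5 196.3] 0.43 yellow_lever top [214.6 249.2] 0.53 [0.3889 0.4832 0.009 ] [0.0023 0.0023]
```

View pics/scene0.png

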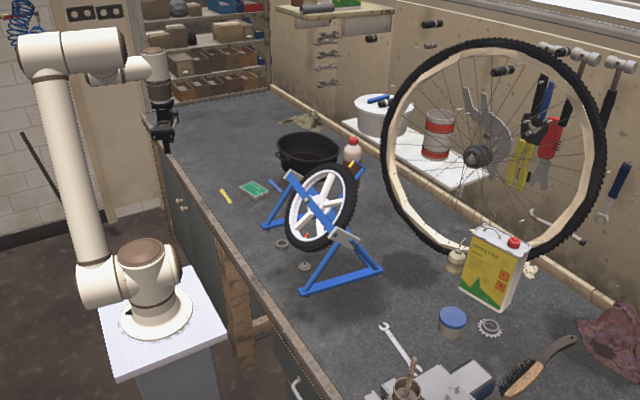

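View pics/top0.png

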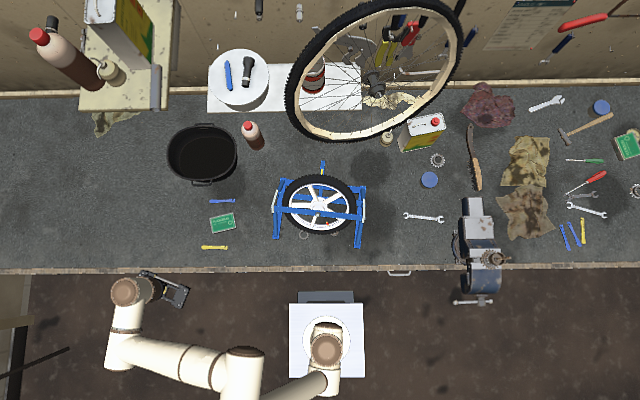

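The pictures show the stand near the image centre: wheel centre at (318,205) in scene and (320,205) in top. The valve is near the bottom and the stand is slightly yawed. The tool can only point down, so I'll poke with shut fingers in the wheel's upper half. First I'll fit the stand pose and wheel angle.

```bash
cat >> h.py <<'E'
V=np.array([.643,0,.766]);N=np.array([-.766,0,.643]);U=np.array([0,1.,0])
def S2W(q,P): # q=x,y,yaw ; stand frame->world
    c,s=np.cos(q[2]),np.sin(q[2]);return np.asarray(P)@np.array([[c,-s,0],[s,c,0],[0,0,1]]).T+[q[0],q[1],0]
def W(q,w,v,n): return S2W(q,np.array([0,0,.175])+np.multiply.outer(w,U)+np.multiply.outer(v,V)+np.multiply.outer(n,N))
def pol(q,rr,a,n): return W(q,rr*np.sin(a),rr*np.cos(a),n+0*a*rr)
def white(pic):
    h=cv2.cvtColor(pic["frame"],cv2.COLOR_BGR2HSV).astype(int)
    return cv2.GaussianBlur(((h[...,1]<60)&(h[...,2]>150)).astype(np.float32),(3,3),0)
def score(pics,whs,q,phi):
    rr=np.linspace(.045,.100,10);t=0
    for k in range(5):
        a=phi+np.radians(36+72*k)
        for p,w in zip(pics,whs):
            for off,sg in((0,1),(.014,-1),(-.014,-1)):
                for n in(.011,):
                    X=pol(q,np.hypot(rr,off),a+np.arctan2(off,rr),n)
                    uv=proj(p,X).astype(np.float32)
                    t+=sg*(1 if sg>0 else .5)*cv2.remap(w,uv[None,:,0].copy(),uv[None,:,1].copy(),1).sum()
    return t
def overlay(pic,q,phi,fn,box,z):
    im=cv2.resize(pic["frame"],None,fx=z,fy=z,interpolation=cv2.INTER_CUBIC)
    def ln(X,c): cv2.polylines(im,[((proj(pic,X)+.5)*z).round().astype(int)],False,c,1,cv2.LINE_AA)
    th=np.linspace(0,2*np.pi,60)
    ln(pol(q,.111,th,.011),(0,200,0));ln(pol(q,.034,th,.011),(0,200,0))
    for k in range(5): ln(pol(q,np.array([.034,.111]),phi+np.radians(36+72*k)+np.zeros(2),.011),(0,0,255))
    ln(pol(q,np.array([.094,.111]),phi+np.zeros(2),0),(255,0,255))
    ln(W(q,np.array([-.18,.18]),0,.049),(0,255,255)); ln(W(q,np.zeros(2),np.array([.156,.185]),0),(255,255,0))
    x,y,w,h=[int(b*z) for b in box];cv2.imwrite(fn,im[y:y+h,x:x+w])
E
python3 - <<'E'
from h import *
from scipy.optimize import least_squares
pics=[imaging.capture(n) for n in("scene","top")]
obs=[]
for t,f in(("axle",lambda q:W(q,0,0,0)),("stand",lambda q:S2W(q,[0,0,0])),("pointer",lambda q:W(q,0,.156,0)),("front_bar",lambda q:W(q,0,0,.045))):
    for p in pics:
        o=models.place_of(p,t)
        if o: obs.append((p,f,px(p,o[0]["at"]),3 if t=="axle" else 1))
# stand blue mask endpoints: blue pixels for later yaw
res=lambda q:np.concatenate([(proj(p,f(q))[0]-m)*w for p,f,m,w in obs])
s=least_squares(res,[.54,.02,-.1],loss="soft_l1");q=s.x;print(q,res(q).round(1))
whs=[white(p) for p in pics]
best=max((score(pics,whs,np.array([q[0]+dx,q[1]+dy,yw]),f),q[0]+dx,q[1]+dy,yw,f) for dx in(-.006,-.003,0,.003,.006) for dy in(-.006,-.003,0,.003,.006) for yw in np.radians([-12,-9,-6,-3,0]) for f in np.radians(np.arange(0,72,3)))
print(best)
from scipy.optimize import minimize
m=minimize(lambda a:-score(pics,whs,a[:3],a[3])+.5*((res(a[:3])/3)**2).sum()*.1,best[1:],method="Nelder-Mead",options=dict(initial_simplex=np.array(best[1:])+np.vstack([np.zeros(4),np.diag([.002,.002,.04,.03])])))
print(m.x,np.degrees(m.x[2:]),-m.fun)
q=m.x[:3]
for p,n in zip(pics,("scene","top")):
    o=models.place_of(p,"valve");e,d=ray(p,px(p,o[0]["at"]))
    c=W(q,0,0,0);nn=W(q,0,0,1)-c;X=e+d*((c-e)@nn)/(d@nn)-c;print(n,"valve deg",np.degrees(np.arctan2(X@(W(q,1,0,0)-c),X@(W(q,0,1,0)-c))),np.linalg.norm(X))
phi=m.x[3]+np.radians(144)
overlay(pics[0],q,phi,"pics/o_s.png",(250,150,130,150),4)
overlay(pics[1],q,phi,"pics/o_t.png",(260,150,120,110),5)
E
```

```text
[ 0.54655637  0.02071609 -0.0806592 ] [ 0.9  7.  -0.8  5.3  1.8 -1.1 -0.  -1.  -1.6 -2.   1.1 -6.3 -2.3  4.3
 -3.1 -1.8]
(np.float32(43.321014), np.float64(0.5495563731098975), np.float64(0.020716090179145358), np.float64(-0.10471975511965978), np.float64(1.0471975511965976))
[ 0.54885122  0.02013629 -0.13661762  1.05614246] [-7.82761285 60.51250572] 43.728682183788244
scene valve deg -155.5744580033807 0.09384853121365569
top valve deg -150.01048784922313 0.09460561684173306
```

View pics/o_s.png

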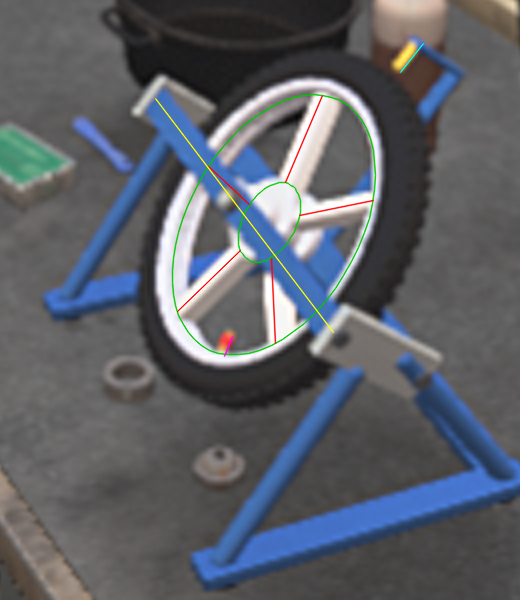

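View pics/o_t.png

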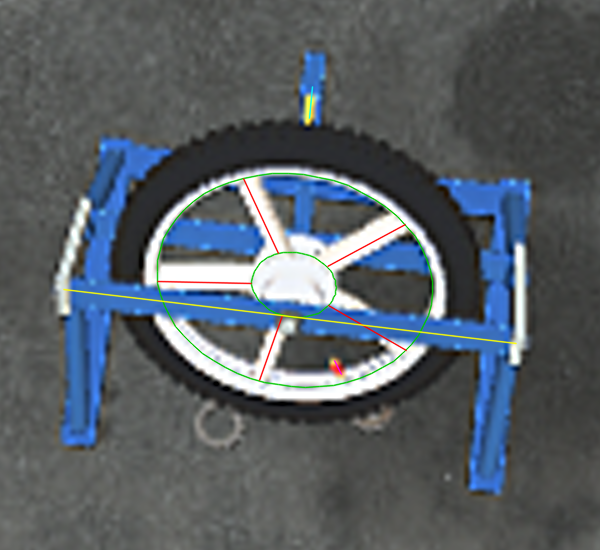

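The overlays fit in both pictures: stand at about (0.550, 0.020), yaw −7.8°, valve about −155°. The valve is in scene at crop (226,343). I'll turn the wheel ccw with two strokes, aligning the tool with the stand and raising it first.

Emit:
{"api": "apply_moves", "payload": {
  "moves": [
    [[0,0,-0.04],-6.8],
    [[0,0,-0.04],-6.8],
    [[0,0,-0.04],0],
    [[0,0,-0.04],0],
    [[0,0,-0.01],0]
  ],
  "hand": 0
}}

```text
time_s: 2.32
tcp_pos: [0.2294, 0.5832, 0.401]
ee_rot: [[0.991, -0.136, 0.005], [-0.136, -0.991, 0.013], [0.003, -0.013, -1.0]]
wrist_force: [0.8, 0.5, 1.6]
gripper_width: 0.705
gripper_force: 0.0
```

```bash
cat > to.py <<'E'
import sys
from h import *
q=(.5505,.020,np.radians(-7.8))
s=r.sense();T=np.array(s["tcp_pos"]);R=np.array(s["ee_rot"])
c=W(q,0,0,0);B=np.array([W(q,*e)-c for e in np.eye(3)])
print("t",round(s["time_s"],2),"tcp",T.round(4),"wvn mm",(B@(T-c)*1e3).round(1),"yaw",round(np.degrees(np.arctan2(R[1,0],R[0,0])),2),"F",np.round(s["wrist_force"],1),"width",s["gripper_width"])
p=T
for a in sys.argv[1:]:
    w,v,n=[float(x)/1e3 for x in a.split(",")];g=W(q,w,v,n);print(a,"tool delta mm",((g-p)@R*1e3).round(1));p=g
E
python3 to.py -66,5,8 -50,32,8 -25,48,8 0,52,8 25,48,8 50,32,8
```

```text
t 2.32 tcp [0.2294 0.5832 0.401 ] wvn mm [514.4 -80.6 447.5] yaw -7.82 F [0.8 0.5 1.6] width 0.705408623444695
-66,5,8 tool delta mm [391.2 583.1 210.5]
-50,32,8 tool delta mm [ 17.4 -16.3 -20.4]
-25,48,8 tool delta mm [ 10.3 -25.2 -11.9]
0,52,8 tool delta mm [  2.6 -25.   -2.7]
25,48,8 tool delta mm [ -2.6 -25.    3.4]
50,32,8 tool delta mm [-10.3 -24.8  12.6]
```

Emit:
{"api": "apply_moves", "payload": {
  "moves": [
    [[0.022,0.033,0],0],
    [[0.022,0.033,0],0],
    [[0.022,0.033,0],0],
    [[0.022,0.033,0],0],
    [[0.022,0.033,0],0]
  ]
}}

```text
time_s: 2.73
tcp_pos: [0.3151, 0.4016, 0.3926]
ee_rot: [[0.991, -0.135, 0.0], [-0.135, -0.991, 0.0], [0.0, -0.0, -1.0]]
wrist_force: [1.2, -0.6, -0.2]
gripper_width: 0.326
gripper_force: 0.0
```

Emit:
{"api": "apply_moves", "payload": {
  "moves": [
    [[0.022,0.033,0],0],
    [[0.022,0.033,0],0],
    [[0.022,0.033,0],0],
    [[0.022,0.033,0],0],
    [[0.022,0.033,0],0]
  ]
}}

```text
time_s: 3.15
tcp_pos: [0.4015, 0.223, 0.3929]
ee_rot: [[0.991, -0.135, 0.001], [-0.135, -0.991, 0.001], [0.001, -0.001, -1.0]]
wrist_force: [1.8, -0.2, 0.1]
gripper_width: 0.022
gripper_force: 0.0
```

Emit:
{"api": "apply_moves", "payload": {
  "moves": [
    [[0.022,0.033,0],0],
    [[0.022,0.033,0],0],
    [[0.022,0.033,0],0],
    [[0.022,0.033,0],0],
    [[0,0,0],0]
  ]
}}

```text
time_s: 3.57
tcp_pos: [0.472, 0.0772, 0.3924]
ee_rot: [[0.99, -0.144, -0.0], [-0.144, -0.99, -0.002], [0.0, 0.002, -1.0]]
wrist_force: [-0.2, 0.4, -1.5]
gripper_width: 0.006
gripper_force: 0.0
```

```bash
python3 to.py -66,5,8
```

```text
t 3.57 tcp [0.472  0.0772 0.3924] wvn mm [ 46.  111.5 205.2] yaw -8.25 F [-0.2  0.4 -1.5] width 0.006220600396665799
-66,5,8 tool delta mm [ 83.4 111.  208.6]
```

Emit:
{"api": "apply_moves", "payload": {
  "moves": [
    [[0.021,0.028,0],0],
    [[0.021,0.028,0],0],
    [[0.021,0.028,0],0],
    [[0.02,0.027,0],0],
    [[0,0,0],0]
  ]
}}

```text
time_s: 3.98
tcp_pos: [0.5394, -0.0427, 0.3912]
ee_rot: [[0.99, -0.141, -0.002], [-0.141, -0.99, -0.001], [-0.001, 0.002, -1.0]]
wrist_force: [0.3, 1.1, -0.7]
gripper_width: 0.006
gripper_force: 0.0
```

Emit:
{"api": "apply_moves", "payload": {
  "moves": [
    [[0,0,0.02],0],
    [[0,0,0.02],0],
    [[0,0,0.02],0],
    [[0,0,0.01],0],
    [[0,0,0],0]
  ]
}}

```text
time_s: 4.4
tcp_pos: [0.5363, -0.0387, 0.32]
ee_rot: [[0.991, -0.136, -0.005], [-0.136, -0.991, -0.0], [-0.005, 0.001, -1.0]]
wrist_force: [-0.6, 0.3, -0.2]
gripper_width: 0.006
gripper_force: 0.0
```

```bash
python3 to.py -66,5,8; python3 - <<'E'
from h import *
p=imaging.capture("scene");q=(.5505,.020,np.radians(-7.8))
overlay(p,q,np.radians(-155.5),"pics/a.png",(240,110,140,160),3.5)
E
```

```text
t 4.4 tcp [ 0.5363 -0.0387  0.32  ] wvn mm [-60.  107.1  97.9] yaw -7.8 F [-0.6  0.3 -0.2] width 0.006051717284933259
-66,5,8 tool delta mm [  3.9   5.8 136. ]
```

View pics/a.png

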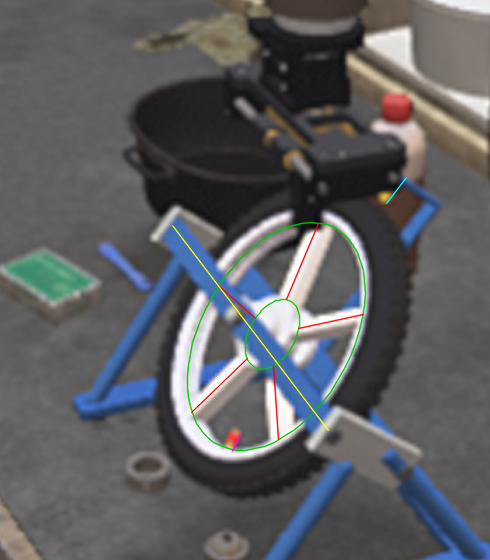

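The gripper body is long along the stand's y, as planned, and the fingertips are over the upper right of the wheel, near crop (310,205). I'll descend into the gap.

Emit:
{"api": "apply_moves", "payload": {
  "moves": [
    [[0.004,0.005,0.02],0],
    [[0,0,0.02],0],
    [[0,0,0.02],0],
    [[0,0,0.01],0],
    [[0,0,0],0]
  ]
}}

```text
time_s: 4.87
tcp_pos: [0.5403, -0.0443, 0.2514]
ee_rot: [[0.991, -0.136, -0.003], [-0.136, -0.991, -0.0], [-0.003, 0.001, -1.0]]
wrist_force: [0.7, 0.4, -0.2]
gripper_width: 0.0
gripper_force: 0.0
```

Emit:
{"api": "apply_moves", "payload": {
  "moves": [
    [[0,0,0.014],0],
    [[0,0,0.014],0],
    [[0,0,0.014],0],
    [[0,0,0.012],0],
    [[0,0,0],0]
  ]
}}

```text
time_s: 5.28
tcp_pos: [0.5407, -0.0444, 0.1981]
ee_rot: [[0.991, -0.136, -0.002], [-0.136, -0.991, -0.0], [-0.002, 0.0, -1.0]]
wrist_force: [-1.0, 0.4, -0.2]
gripper_width: 0.009
gripper_force: 0.0
```

```bash
python3 to.py -66,5,8 -50,32,8 -25,48,8
```

```text
t 5.28 tcp [ 0.5407 -0.0444  0.1981] wvn mm [-65.1  17.   15.6] yaw -7.81 F [-1.   0.4 -0.2] width 0.00859602095157055
-66,5,8 tool delta mm [-1.9  0.9 14.1]
-50,32,8 tool delta mm [ 17.3 -16.  -20.7]
-25,48,8 tool delta mm [ 10.3 -25.  -12.3]
```

Emit:
{"api": "apply_moves", "payload": {
  "moves": [
    [[0,0,0.007],0],
    [[0,0,0.007],0],
    [[0,0,0],0],
    [[0,0,0],0]
  ]
}}

```text
time_s: 5.62
tcp_pos: [0.5411, -0.0445, 0.1849]
ee_rot: [[0.991, -0.136, 0.0], [-0.136, -0.991, -0.0], [0.0, 0.0, -1.0]]
wrist_force: [-0.5, -0.2, 0.7]
gripper_width: 0.002
gripper_force: 0.0
```

Emit:
{"api": "apply_moves", "payload": {
  "moves": [
    [[0.004,-0.004,-0.005],0],
    [[0.004,-0.004,-0.005],0],
    [[0.004,-0.004,-0.005],0],
    [[0.004,-0.004,-0.005],0],
    [[0,0,0],0]
  ]
}}

```text
time_s: 6.03
tcp_pos: [0.5583, -0.0301, 0.2051]
ee_rot: [[0.991, -0.136, -0.003], [-0.136, -0.991, 0.0], [-0.003, 0.0, -1.0]]
wrist_force: [-3.2, 0.2, 0.8]
gripper_width: 0.005
gripper_force: 1.5
```

Emit:
{"api": "apply_moves", "payload": {
  "moves": [
    [[0.0025,-0.006,-0.003],0],
    [[0.0025,-0.006,-0.003],0],
    [[0.0025,-0.006,-0.003],0],
    [[0.0025,-0.006,-0.003],0],
    [[0,0,0],0]
  ]
}}

```text
time_s: 6.45
tcp_pos: [0.5732, -0.0078, 0.2173]
ee_rot: [[0.991, -0.135, 0.002], [-0.135, -0.991, -0.0], [0.002, -0.0, -1.0]]
wrist_force: [0.4, 0.3, 0.4]
gripper_width: 0.008
gripper_force: 0.0
```

```bash
python3 to.py -25,48,8 0,52,8 25,48,8 50,32,8
```

```text
t 6.45 tcp [ 0.5732 -0.0078  0.2173] wvn mm [-24.5  49.3   7.1] yaw -7.77 F [0.4 0.3 0.4] width 0.007726423609657476
-25,48,8 tool delta mm [-1.5  0.5  0.4]
0,52,8 tool delta mm [  2.6 -25.   -3.1]
25,48,8 tool delta mm [ -2.6 -25.    3.1]
50,32,8 tool delta mm [-10.3 -25.   12.2]
```

Emit:
{"api": "apply_moves", "payload": {
  "moves": [
    [[-0.001,-0.006,-0.001],0],
    [[0.0005,-0.006,-0.001],0],
    [[0.0005,-0.006,-0.0005],0],
    [[0,-0.006,0],0]
  ]
}}

```text
time_s: 6.78
tcp_pos: [0.5755, 0.0143, 0.2195]
ee_rot: [[0.991, -0.136, -0.0], [-0.136, -0.991, -0.002], [0.0, 0.002, -1.0]]
wrist_force: [-0.4, -4.9, -1.2]
gripper_width: 0.004
gripper_force: 2.5
```

```bash
cat > fit.py <<'E'
import sys
from h import *
q=(.5505,.020,np.radians(-7.8));pics=[imaging.capture(n) for n in("scene","top")]
whs=[white(p) for p in pics]
f=np.radians(np.arange(0,72,1));print("spoke fit phi mod72",np.degrees(f[np.argmax([score(pics,whs,q,a) for a in f])]))
for p,n in zip(pics,("scene","top")):
    o=models.place_of(p,"valve")
    if not o: print(n,"no valve");continue
    e,d=ray(p,px(p,o[0]["at"]));c=W(q,0,0,0);nn=W(q,0,0,1)-c;X=e+d*((c-e)@nn)/(d@nn)-c
    print(n,"valve deg",np.degrees(np.arctan2(X@(W(q,1,0,0)-c),X@(W(q,0,1,0)-c))).round(1),"rad",np.linalg.norm(X).round(4),"w",(X@(W(q,1,0,0)-c)).round(4),o[0]["confidence"])
if len(sys.argv)>1:
    phi=np.radians(float(sys.argv[2]));overlay(pics[0],q,phi,"pics/_s.png",(250,130,120,140),4);overlay(pics[1],q,phi,"pics/_t.png",(265,150,110,110),4.5)
    a,b=cv2.imread("pics/_s.png"),cv2.imread("pics/_t.png");h=max(a.shape[0],b.shape[0])
    c=np.zeros((h,min(800,a.shape[1]+b.shape[1]),3),np.uint8);c[:a.shape[0],:a.shape[1]]=a;b=b[:,:c.shape[1]-a.shape[1]];c[:b.shape[0],a.shape[1]:]=b;cv2.imwrite(f"pics/{sys.argv[1]}.png",c)
E
python3 to.py; python3 fit.py b -110
```

```text
t 6.78 tcp [0.5755 0.0143 0.2195] wvn mm [-2.2 50.5  9.1] yaw -7.84 F [-0.4 -4.9 -1.2] width 0.004352130079879577
spoke fit phi mod72 50.0
scene valve deg -95.0 rad 0.0896 w -0.0893 0.79
top valve deg -95.9 rad 0.0905 w -0.09 0.78
```

View pics/b.png

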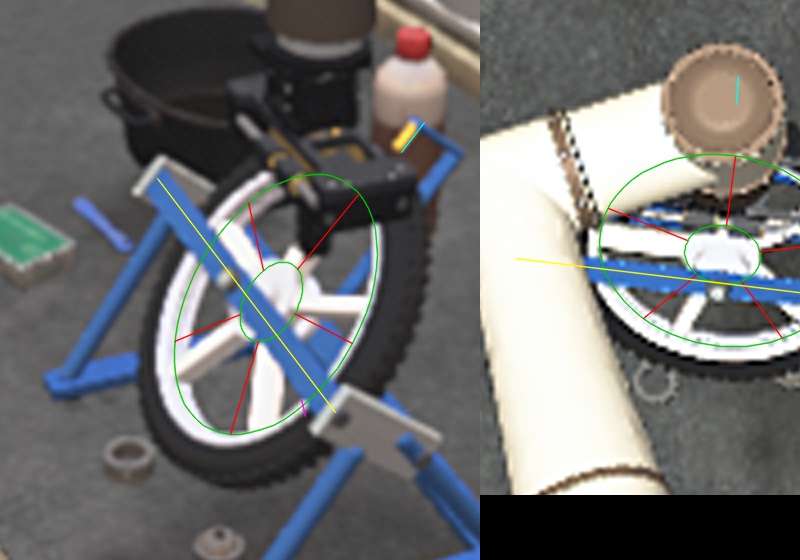

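The fingertips are in the gap at about (315,235), and the wheel has turned about 60° with a force of only 5 N. I'll continue the stroke.

Emit:
{"api": "apply_moves", "payload": {
  "moves": [
    [[0,-0.006,0],0],
    [[-0.0005,-0.007,0.0005],0],
    [[-0.001,-0.007,0.001],0],
    [[-0.001,-0.007,0.002],0],
    [[0,0,0],0]
  ]
}}

```text
time_s: 7.4
tcp_pos: [0.5762, 0.0428, 0.2153]
ee_rot: [[0.991, -0.136, -0.001], [-0.136, -0.991, -0.0], [-0.001, 0.0, -1.0]]
wrist_force: [-0.3, 0.5, -0.3]
gripper_width: 0.007
gripper_force: 0.0
```

Emit:
{"api": "apply_moves", "payload": {
  "moves": [
    [[-0.0025,-0.006,0.003],0],
    [[-0.0025,-0.006,0.003],0],
    [[-0.0025,-0.006,0.003],0],
    [[-0.0025,-0.006,0.003],0],
    [[0,0,0],0]
  ]
}}

```text
time_s: 7.82
tcp_pos: [0.5698, 0.0686, 0.2034]
ee_rot: [[0.991, -0.136, 0.001], [-0.136, -0.991, 0.001], [0.0, -0.001, -1.0]]
wrist_force: [-0.5, -0.0, -0.4]
gripper_width: 0.003
gripper_force: 0.1
```

```bash
python3 to.py 60,30,8; python3 fit.py
```

```text
t 7.82 tcp [0.5698 0.0686 0.2034] wvn mm [50.8 29.8  8.6] yaw -7.79 F [-0.5 -0.  -0.4] width 0.002870823076382038
60,30,8 tool delta mm [ 0.6 -9.2  0.3]
spoke fit phi mod72 35.0
scene valve deg -35.9 rad 0.091 w -0.0534 0.73
top valve deg -36.3 rad 0.1032 w -0.061 0.71
```

Emit:
{"api": "apply_moves", "payload": {
  "moves": [
    [[0,0.006,0],0],
    [[0,0,-0.02],0],
    [[0,0,-0.025],0],
    [[0,0,-0.025],0],
    [[0,0,0],0]
  ]
}}

```text
time_s: 8.43
tcp_pos: [0.5721, 0.0616, 0.2795]
ee_rot: [[0.991, -0.136, 0.011], [-0.136, -0.991, 0.002], [0.011, -0.004, -1.0]]
wrist_force: [1.8, -0.5, 1.9]
gripper_width: 0.005
gripper_force: 0.0
```

Emit:
{"api": "apply_moves", "payload": {
  "moves": [
    [[0.004,0.026,0],0],
    [[0.004,0.027,0],0],
    [[0.004,0.027,0],0],
    [[0,0,0],0],
    [[0,0,0],0]
  ]
}}

```text
time_s: 8.85
tcp_pos: [0.57, -0.0206, 0.2733]
ee_rot: [[0.99, -0.139, -0.0], [-0.139, -0.99, 0.0], [-0.0, -0.0, -1.0]]
wrist_force: [-0.1, 0.2, 0.4]
gripper_width: 0.001
gripper_force: 0.0
```

```bash
python3 to.py -36,48,8
```

```text
t 8.85 tcp [ 0.57   -0.0206  0.2733] wvn mm [-37.6  91.2  44.2] yaw -7.97 F [-0.1  0.2  0.4] width 0.0011915911855363386
-36,48,8 tool delta mm [-0.1 -1.5 56.3]
```

Emit:
{"api": "apply_moves", "payload": {
  "moves": [
    [[0,0,0.014],0],
    [[0,0,0.014],0],
    [[0,0,0.014],0],
    [[0,0,0.014],0],
    [[0,0,0],0]
  ]
}}

```text
time_s: 9.27
tcp_pos: [0.5683, -0.0185, 0.2143]
ee_rot: [[0.991, -0.136, -0.006], [-0.136, -0.991, 0.0], [-0.006, 0.001, -1.0]]
wrist_force: [-0.5, 0.3, -0.2]
gripper_width: 0.007
gripper_force: 0.0
```

Emit:
{"api": "apply_moves", "payload": {
  "moves": [
    [[0,-0.006,0],0],
    [[0,-0.006,-0.001],0],
    [[0.001,-0.006,-0.001],0],
    [[0.001,-0.006,-0.001],0],
    [[0,0,0],0]
  ]
}}

```text
time_s: 9.68
tcp_pos: [0.576, 0.0053, 0.2213]
ee_rot: [[0.991, -0.135, 0.001], [-0.135, -0.991, 0.0], [0.001, -0.0, -1.0]]
wrist_force: [-0.9, 1.0, 0.8]
gripper_width: 0.008
gripper_force: 0.0
```

```bash
python3 to.py 15,50,8; python3 fit.py
```

```text
t 9.68 tcp [0.576  0.0053 0.2213] wvn mm [-11.1  53.    8.9] yaw -7.75 F [-0.9  1.   0.8] width 0.007558989141259695
15,50,8 tool delta mm [ -1.2 -26.1   2.9]
spoke fit phi mod72 41.0
scene valve deg -31.5 rad 0.1014 w -0.053 0.84
top valve deg -37.0 rad 0.0976 w -0.0588 0.88
```

Emit:
{"api": "apply_moves", "payload": {
  "moves": [
    [[0,-0.006,0],0],
    [[0,-0.006,0],0],
    [[0,-0.006,0],0],
    [[-0.001,-0.005,0.001],0],
    [[0,0,0],0]
  ]
}}

```text
time_s: 10.3
tcp_pos: [0.5773, 0.0276, 0.2192]
ee_rot: [[0.991, -0.136, -0.0], [-0.136, -0.991, 0.0], [-0.0, -0.0, -1.0]]
wrist_force: [-0.1, -1.1, 1.3]
gripper_width: 0.005
gripper_force: 0.0
```

```bash
python3 to.py 20,50,8; python3 fit.py
```

```text
t 10.3 tcp [0.5773 0.0276 0.2192] wvn mm [11.1 50.3  8.9] yaw -7.81 F [-0.1 -1.1  1.3] width 0.004680553805318577
20,50,8 tool delta mm [ 0.5 -8.9  0.8]
spoke fit phi mod72 65.0
scene valve deg -10.9 rad 0.0996 w -0.0188 0.63
top valve deg -8.3 rad 0.0969 w -0.0139 0.92
```

Emit:
{"api": "apply_moves", "payload": {
  "moves": [
    [[0,-0.004,0],0],
    [[0,-0.003,0],0],
    [[0,0,0],0],
    [[0,0.006,0],0],
    [[0,0,0],0]
  ]
}}

```text
time_s: 10.92
tcp_pos: [0.5779, 0.028, 0.2197]
ee_rot: [[0.991, -0.136, 0.001], [-0.136, -0.991, 0.001], [0.001, -0.001, -1.0]]
wrist_force: [-1.2, -0.9, -0.1]
gripper_width: 0.006
gripper_force: 0.0
```

```bash
python3 to.py; python3 fit.py c 0
```

```text
t 10.92 tcp [0.5779 0.028  0.2197] wvn mm [11.6 51.   8.8] yaw -7.84 F [-1.2 -0.9 -0.1] width 0.0060540738943258565
spoke fit phi mod72 70.0
scene valve deg -1.1 rad 0.0875 w -0.0017 0.73
top valve deg 2.2 rad 0.0934 w 0.0037 0.79
```

View pics/c.png

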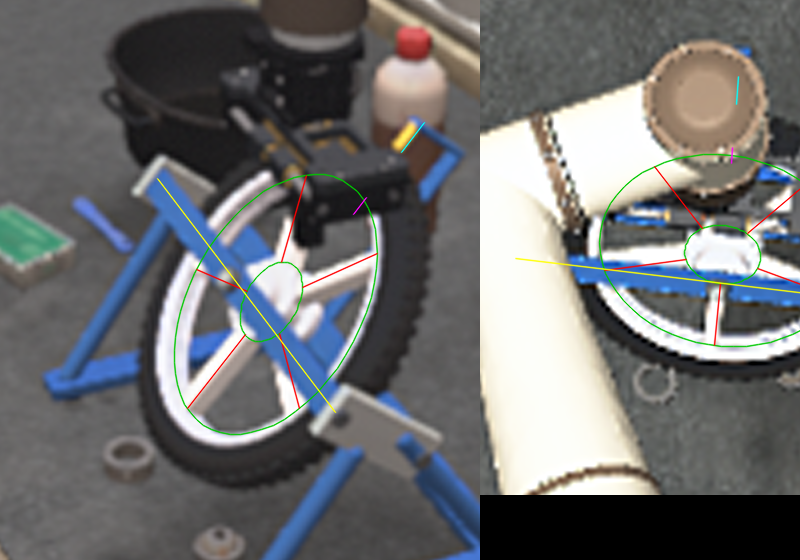

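The wheel is close to zero; the valve is hidden behind the gripper and the spokes match the zero overlay. I'll lift out and check with a clear view.

Emit:
{"api": "apply_moves", "payload": {
  "moves": [
    [[0,0,-0.02],0],
    [[0,0,-0.03],0],
    [[0,0,-0.04],0],
    [[0,0,-0.04],0],
    [[0,0,-0.04],0]
  ]
}}

```text
time_s: 11.53
tcp_pos: [0.5773, 0.0282, 0.3916]
ee_rot: [[0.991, -0.136, 0.0], [-0.136, -0.991, 0.0], [0.0, -0.0, -1.0]]
wrist_force: [1.0, 0.3, -0.7]
gripper_width: 0.01
gripper_force: 0.0
```

Emit:
{"api": "apply_moves", "payload": {
  "moves": [
    [[-0.03,-0.028,0],0],
    [[-0.03,-0.028,0],0],
    [[-0.03,-0.028,0],0],
    [[-0.03,-0.028,0],0],
    [[-0.03,-0.028,0],0]
  ]
}}

```text
time_s: 11.95
tcp_pos: [0.4467, 0.1884, 0.3898]
ee_rot: [[0.991, -0.137, 0.001], [-0.137, -0.991, 0.001], [0.001, -0.001, -1.0]]
wrist_force: [1.3, 0.8, 0.4]
gripper_width: 0.004
gripper_force: 0.0
```

Emit:
{"api": "apply_moves", "payload": {
  "moves": [
    [[0,-0.04,0],0],
    [[0,-0.04,0],0],
    [[0,-0.04,0],0],
    [[0,-0.04,0],0],
    [[0,0,0],0]
  ]
}}

```text
time_s: 12.37
tcp_pos: [0.4699, 0.3519, 0.3864]
ee_rot: [[0.991, -0.131, -0.002], [-0.131, -0.991, -0.001], [-0.002, 0.001, -1.0]]
wrist_force: [0.5, -0.1, -1.5]
gripper_width: 0.003
gripper_force: 0.0
```

```bash
python3 to.py; python3 fit.py d 0
```

```text
t 12.37 tcp [0.4699 0.3519 0.3864] wvn mm [317.9  81.6 231.6] yaw -7.55 F [ 0.5 -0.1 -1.5] width 0.002542565659472028
spoke fit phi mod72 69.0
scene valve deg 0.7 rad 0.0801 w 0.0009 0.96
top valve deg -6.4 rad 0.0996 w -0.0112 0.87
```

View pics/d.png

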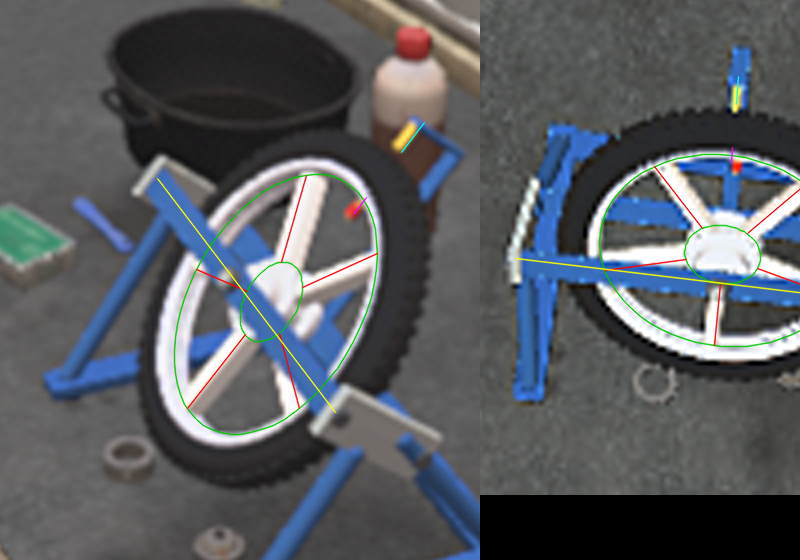

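```bash
python3 - <<'E'
from h import *
from scipy.optimize import minimize
q=(.5505,.020,np.radians(-7.8));c=W(q,0,0,0);B=np.array([W(q,*e)-c for e in np.eye(3)])
pics=[imaging.capture(n) for n in("scene","top")];whs=[white(p) for p in pics]
for p,n in zip(pics,("scene","top")):
    h=cv2.cvtColor(p["frame"],cv2.COLOR_BGR2HSV).astype(int);pr=lambda u:(lambda e,d:B@(e+d*((c-e)@B[2])/(d@B[2])-c))(*ray(p,u))*1e3
    for nm,m,C in(("red",((h[...,0]<8)|(h[...,0]>172))&(h[...,1]>130)&(h[...,2]>90),W(q,0,.1,0)),("yel",(abs(h[...,0]-25)<8)&(h[...,1]>130)&(h[...,2]>120),W(q,0,.16,0))):
        u0=proj(p,C)[0];ys,xs=np.nonzero(m);k=np.hypot(xs-u0[0],ys-u0[1])<9
        if k.any(): u=np.array([xs[k].mean(),ys[k].mean()]);print(n,nm,k.sum(),u.round(1),pr(u).round(1))
    for t in("pointer","axle","valve"):
        for o in models.place_of(p,t)[:1]: print(n,t,pr(px(p,o["at"])).round(1))
m=minimize(lambda a:-score(pics,whs,a[:3],a[3]),[*q,-.05],method="Nelder-Mead",options=dict(initial_simplex=np.array([*q,-.05])+np.vstack([np.zeros(4),np.diag([.003,.003,.04,.04])])))
print(m.x,np.degrees(m.x[2:]),-m.fun)
for i in (0,1):
    f=np.radians(np.arange(-15,15,.5));print(i,np.degrees(f[np.argmax([score(pics[i:i+1],whs[i:i+1],m.x[:3],a) for a in f])]))
E
```

```text
scene red 13 [337.5 182.3] [ 2.5 95.3  0. ]
scene yel 23 [350.6 164.3] [  6.8 164.7   0. ]
scene pointer [ -5.6 155.4   0. ]
scene axle [13.4 -3.4  0. ]
scene valve [-2.1 91.7  0. ]
top red 4 [321.5 186.5] [-5.6 91.3  0. ]
top yel 11 [321.5 171.3] [ -0.2 162.6   0. ]
top pointer [  3.1 132.3  -0. ]
top axle [-11.1 -10.8  -0. ]
top valve [-8.6 83.8  0. ]
[ 0.55252299  0.01949252 -0.19003258 -0.01626272] [-10.8880649   -0.93178501] 48.56585693359375
0 -2.5
1 -0.5
```

Red against yellow puts the valve about 4–5 mm off the stand's middle in both views, and the spoke fit gives −1 to −3°. That is well inside 12.5 mm. The overlays show the stand unmoved, and the arm is clear.

```bash
python3 -c "
from station import r
print(r.finish_job())"
```

```text
the job is handed in; nothing more can be done
None
```

I handed the job in: the valve stands at twelve o'clock, about 2–3° (4–5 mm) off by the camera views, within the 12.5 mm limit. The stand looks unmoved, the fingers are clear, and no verdict came back.

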